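# Check the jar caps and tip the rack home

## Task

The three refilled square jars stand in the tipped-out rack, and some of their black screw caps were left loose. Try the caps, screw every loose one fully tight while the rack is still tipped out, then swing the rack all the way back to its home position with all its jars properly in their bays. Leave the other things on the table where they stand.

Things in the scene. Friction and masses are not known exactly. Their poses are not given: they have to be found in the camera images.
- rack (a joint): wooden jar rack on a level pivot between the cheeks of its fixed stand. 0 = tipped out towards the robot on its front stop, bays and jars leaning 35 degrees from upright; 0.75 rad = home, leaning 8 degrees back on the rear stop. It rests by its weight at either stop; 5 to 9 N at the rail swing it back, and past upright it falls home by itself.
- rack_pivot (a point): middle of the rack's pivot, 48 mm above the table; turns with the rack: y along the pivot (to the left), z up along the bays and jars, x from front board to back board. Four square bays at y = +138, +46, -46, -138 mm, floor at z = -8 mm. Front board: outer face x = -37, top z = 48 mm. Between two jars 46 mm are free, above divider slats that reach z = 36 mm. Cap tops at z = 106 mm.
- rack_rail (a point): middle of the top edge of the rack's back board, which is 388 mm long, parallel to the pivot, with a rounded rail 12 x 12 mm along its top; 66 mm above and 31 mm behind the pivot in the rack frame (axes as rack_pivot); the rail's front face is 6 mm before this point. Pushed backwards here, between two jars, the rack swings home.
- jar_a_center (a point): square clear jar with a white label, 46 x 46 mm, 78 mm to the shoulder, 114 mm with its black round cap, about 0.36 kg; point on its axis half-way up (57 mm); z along the jar to its cap. It stands loose in a bay of the rack (1.5 mm play all round), which lets it turn only 0.1 rad each way. The three jars look alike; their bays vary.
- cap_a_center (a point): black ribbed screw cap of jar_a, 42 mm across, 26 mm tall; the point lies on its axis 12 mm below its top and 14 mm above its lower edge (grip it here). Its z axis is the cap's axis, pointing out of the jar.
- cap_a (a joint): how far the cap of jar_a is unscrewed: 0 = tight, at its stop; grows anticlockwise seen from above the cap. A loose cap is 0.7 to 1.2 rad from tight and goes home in one clockwise turn of the wrist (friction 0.1 N m). Pulled along its axis, a loose cap lifts alone, 3.5 mm per rad of looseness, before it takes the jar along; a tight one lifts the jar (3 to 6 N) at once.
- jar_b_center (a point): square clear jar with a white label, 46 x 46 mm, 78 mm to the shoulder, 114 mm with its black round cap, about 0.36 kg; point on its axis half-way up (57 mm); z along the jar to its cap. It stands loose in a bay of the rack (1.5 mm play all round), which lets it turn only 0.1 rad each way. The three jars look alike; their bays vary.
- cap_b_center (a point): black ribbed screw cap of jar_b, 42 mm across, 26 mm tall; the point lies on its axis 12 mm below its top and 14 mm above its lower edge (grip it here). Its z axis is the cap's axis, pointing out of the jar.
- cap_b (a joint): how far the cap of jar_b is unscrewed: 0 = tight, at its stop; grows anticlockwise seen from above the cap. A loose cap is 0.7 to 1.2 rad from tight and goes home in one clockwise turn of the wrist (friction 0.1 N m). Pulled along its axis, a loose cap lifts alone, 3.5 mm per rad of looseness, before it takes the jar along; a tight one lifts the jar (3 to 6 N) at once.
- jar_c_center (a point): square clear jar with a white label, 46 x 46 mm, 78 mm to the shoulder, 114 mm with its black round cap, about 0.36 kg; point on its axis half-way up (57 mm); z along the jar to its cap. It stands loose in a bay of the rack (1.5 mm play all round), which lets it turn only 0.1 rad each way. The three jars look alike; their bays vary.
- cap_c_center (a point): black ribbed screw cap of jar_c, 42 mm across, 26 mm tall; the point lies on its axis 12 mm below its top and 14 mm above its lower edge (grip it here). Its z axis is the cap's axis, pointing out of the jar.
- cap_c (a joint): how far the cap of jar_c is unscrewed: 0 = tight, at its stop; grows anticlockwise seen from above the cap. A loose cap is 0.7 to 1.2 rad from tight and goes home in one clockwise turn of the wrist (friction 0.1 N m). Pulled along its axis, a loose cap lifts alone, 3.5 mm per rad of looseness, before it takes the jar along; a tight one lifts the jar (3 to 6 N) at once.
- cork_jar_center (a point): small round white jar with a cork, 43 mm across, 75 mm tall, point half-way up its axis; it stands in the remaining bay of the rack and has no screw cap.
- garlic_center (a point): bystander: garlic bulb, 53 mm, point at its middle
- salt_shaker_center (a point): bystander: salt shaker, 44 mm across, 90 mm tall, point half-way up; it stands on the round wooden board
- tea_glass_center (a point): bystander: empty tea glass, 79 mm across, 100 mm tall, point half-way up
There are look-alikes about, which are no part of the job. Leave any red look-alike of the part that bears cork_jar_center alone.

How it is judged:
On the way, in this order (a step that is already met when the one before it is completed fails the run):
1. with the rack still tipped out, all three screw caps are tight (within 0.1 rad of the stop) (value of joint each of cap_a, cap_b, cap_c below 0.1 rad and value of joint rack below 0.25 rad), for 0.2 s.
2. the rack is swung home (within 0.06 rad of the rear stop) (value of joint rack above 0.69 rad), for 0.2 s.
At the end, for the whole second after the job is handed in: All three caps are within 0.1 rad of tight; the rack rests at home within 0.06 rad of its rear stop; the three square jars stand in bays of the rack, not raised more than 6 mm nor leaning more than 7 degrees in them, and the corked jar is still in the rack (value of joint each of cap_a, cap_b, cap_c below 0.1 rad and value of joint rack above 0.69 rad and velocity of joint rack below 0.05 rad/s and z of cap_a_center in the frame of rack_pivot between 0.088 and 0.1 m and angle between the z axis of each of jar_a_center, jar_b_center, jar_c_center and the z axis of rack_pivot, either way round below 0.12 rad and z of cap_b_center in the frame of rack_pivot between 0.088 and 0.1 m and z of cap_c_center in the frame of rack_pivot between 0.088 and 0.1 m and z of cork_jar_center in the frame of rack_pivot between 0.015 and 0.045 m); the robot touches nothing.
It fails at once if the garlic is shifted by more than 4 cm (distance of garlic_center from where it was at the start of the episode above 0.04 m).
It fails at once if the salt shaker is shifted by more than 4 cm (distance of salt_shaker_center from where it was at the start of the episode above 0.04 m).
It fails at once if the tea glass is shifted by more than 4 cm (distance of tea_glass_center from where it was at the start of the episode above 0.04 m).
It also fails if it takes over 67 s, if anything falls off the work surface, if the arm or the gripper's body presses on something with over 40 N, if the wrist force passes 120 N, or if a joint passes its speed limit or range.

## Robot

A 6-joint arm with a two-finger parallel gripper is mounted at the origin on a cart in front of the work surface, level with it; the furniture and walls round the work are solid. World frame = base frame: x ahead of the robot, y to its left, z up, the work surface at z = 0. Lengths are in m, angles in rad, forces in N, time in s.
With the tool pointing down it reaches from about 0.325 to 0.775 m from the base axis. Payload 9.3 kg.
Tool frame: the origin (TCP) lies at the very end of the fingers, on their centre line; the grasp point (between the pads) lies 19 mm behind it; z points along the fingers, y is the line along which they close (so a half turn about z gives the same grasp; the last joint's range is limited). The gripper opens to 85 mm and grips with 20 to 120 N. Pads are 22 mm wide; open, the fingers measure 114 mm over their backs; the gripper's body (76 mm by 85 mm) begins 54 mm behind the grasp point. The pads swing forward as they close: fully open they stand 13 mm farther back than shut.
Start: joints at [0.959, 0.259, 0.021, 1.334, 0, 1.418], TCP at [0.244, 0.493, 0.231] pointing down, gripper open.
Joint ranges: [-3.04, 3.04], [-0.91, 1.82], [-1.04, 1.36], [-1.92, 1.95], [-1.52, 1.45], [-3.14, 3.14]. Speed limits (rad/s): [2.22, 2.22, 2.79, 3.14, 3.14, 3.14].

## Interface

Orientations are given as a rotation vector (axis times angle).
In Python, from plant import arm gives the robot as it stands.
- The arm moves only by the tool apply_moves, never from a script. Its argument "series" is one flat list of numbers, 7 for each row, row after row: the shift along the tool's x, y, z in units of 5 cm (1.0 is 5 cm), then the turn, a rotation vector about the tool's x, y, z in units of 2 pi rad (1.0 is 2 pi rad), then the closure in counts, from 0 (fully open) to 255 (shut). In form: [dx, dy, dz, rx, ry, rz, gripper, dx, dy, dz, rx, ry, rz, gripper, ...]. A call has 1 to 20 rows; each row shifts and turns the commanded pose from where the row before left it, along the tool's axes as they then stand; what a row does not reach is not made up. A row lasts 1/8 s, in which the tool goes at most 62.5 mm and 10.7 degrees, less where a joint would pass 70% of its speed; a pose out of reach is approached as far as the arm can. A call with a number of a shift or a turn outside -1 to 1 is refused whole. A call with a gripper value outside its range is refused whole. The fingers move at their own pace and stop on an object; the grip force is fixed at half the most. Time passes only in rows, so rows that do not move let the fingers close. It gives the time, the measured TCP pose, the force, the opening and the grip force at its end, in the units of the state.
- arm.sense(): the state, without advancing time (a new reading comes with each control period).
- arm.get_image(name): name is "side" or "top"; returns the picture (400x640x3 uint8, blue, green, red); there is no depth.
- arm.camera_model(name): a dict with "fx", "fy", "cx", "cy" (pixels), "rvec" (rotation vector, rad) and "tvec" (3), from world to camera coordinates, as OpenCV has them. Camera axes: x right, y down, z forward; pixel columns grow to the right and rows downward; lengths in m; the calibration is good to about 2 mm. A picture is of the moment at which its call begins. camera_model takes no time and is no camera call.
- arm.close_job(): hands the job in; it is judged then, once.
Trained networks look in the newest picture that a camera, given by its name, has taken for a name from the list of things; names that differ only in an ending like _2 or _b are one class to them, and where a whole thing is asked for, a point or a joint stands for the part that bears it (a point fixed in the world has none). Each returns a list of dicts, best first, with "p" (0 to 1); they miss things now and then, are a little off and sometimes report something else, mostly with a low value. They report only what shows in the picture. A call takes as long as a camera call. They do not tell look-alikes from the thing itself.
- arm.boxes_of(camera, label): "centre" ([column, row] in pixels, amid what is visible of it).
The state is a dict: "time_s": time; "joints": joint angles; "joint_velocities": joint speeds; "joint_torque": joint torques, N m; "tool_pos": TCP position; "tool_rot": TCP orientation; "wrist_force": force on the tool from outside, world axes, zero at the start; "ft_torque": the same for the moment, N m; "width": finger opening in m; "grasp_force": force on a finger pad.
Only numpy, scipy, OpenCV 4.12 (cv2) and the standard library are available. Lean on these libraries where they do the work, as an engineer would, in place of code of your own. Each camera call takes 0.05 s, during which the arm holds its last target. There are 200 camera calls.

## Working session

There is one attempt and no reset: what is moved stays moved. The work goes in short steps, Python scripts to look and compute and a tool call to move; the robot and the scene stay as the last step left them, time stands still between calls to the robot, and variables do not carry over. Pictures are saved under pics/ and viewed, at most 10 in all, crops included, and the job is handed in when it is done.

Besides the shell and the picture viewer there is one more tool, called by a JSON object that holds its "fn" and its "kwargs", one argument or row to a line. apply_moves: Moves the arm, as the interface text tells. Shifts and turns lie within -1 to 1; 1 stands for 5 cm of shift or 2 pi rad of turn. Its arguments: {"type":"object","properties":{"series":{"type":"array","items":{"type":"number"}}},"required":["series"]}

```bash
mkdir -p pics; ls
python3 - <<'E'
from plant import arm
import cv2,numpy as np
for n in("side","top"):
    im=arm.get_image(n); cv2.imwrite(f"pics/{n}0.png",im)
    m=arm.camera_model(n); print(n,{k:np.round(v,4).tolist() for k,v in m.items()})
    for l in["rack_pivot","rack_rail","jar_a_center","cap_a_center","cork_jar_center","garlic_center","salt_shaker_center","tea_glass_center"]:
        print(l,[(np.round(d["centre"]).tolist(),round(d["p"],2)) for d in arm.boxes_of(n,l)[:6]])
print(arm.sense())
E
```

```text
pics
side {'fx': 511.7256, 'fy': 511.7256, 'cx': 320.9299, 'cy': 198.4683, 'rvec': [2.0642, -0.4379, 0.2869], 'tvec': [-0.4697, 0.2252, 1.4781]}
rack_pivot [([343.0, 203.0], 0.74)]
rack_rail [([320.0, 194.0], 0.63), ([347.0, 204.0], 0.6)]
jar_a_center [([348.0, 225.0], 0.91)]
cap_a_center [([347.0, 217.0], 0.61)]
cork_jar_center [([311.0, 189.0], 0.48), ([229.0, 163.0], 0.46), ([350.0, 225.0], 0.26)]
garlic_center [([331.0, 206.0], 0.66), ([330.0, 287.0], 0.51)]
salt_shaker_center [([389.0, 308.0], 0.66)]
tea_glass_center [([282.0, 185.0], 0.73)]
top {'fx': 385.4413, 'fy': 385.4413, 'cx': 319.1391, 'cy': 202.0735, 'rvec': [2.1497, -2.2017, 0.0747], 'tvec': [0.1062, 0.536, 1.3389]}
rack_pivot [([349.0, 192.0], 0.7), ([333.0, 181.0], 0.64)]
rack_rail [([328.0, 179.0], 0.81)]
jar_a_center [([373.0, 189.0], 0.59), ([331.0, 181.0], 0.55)]
cap_a_center [([377.0, 193.0], 0.69)]
cork_jar_center [([241.0, 165.0], 0.75), ([174.0, 250.0], 0.59), ([329.0, 182.0], 0.46)]
garlic_center [([424.0, 234.0], 0.47), ([350.0, 191.0], 0.35), ([331.0, 182.0], 0.3)]
salt_shaker_center [([473.0, 200.0], 0.48)]
tea_glass_center [([272.0, 222.0], 0.74), ([342.0, 190.0], 0.72)]
{'time_s': 0.9, 'joints': array([9.59403772e-01, 2.58595240e-01, 2.14826146e-02, 1.33368601e+00,
       4.21616182e-06, 1.41821402e+00]), 'joint_velocities': array([ 0.00071248, -0.00147091,  0.00073338, -0.00304322,  0.00034524,
        0.00061777]), 'joint_torque': array([ 1.76884820e-03, -5.55364466e+01,  3.44737601e+01,  1.24479327e-03,
       -1.46424372e-04,  2.93830112e-05]), 'tool_pos': array([0.24357593, 0.49311702, 0.23127446]), 'tool_rot': array([-7.14391654e-01, -3.05928406e+00,  9.02591306e-07]), 'wrist_force': array([ 0.43976294, -0.50663556, -0.15058357]), 'ft_torque': array([-0.00376105, -0.04919206,  0.09840415]), 'grasp_force': 0.0, 'width': 0.08554650895263602}
```

View pics/side0.png

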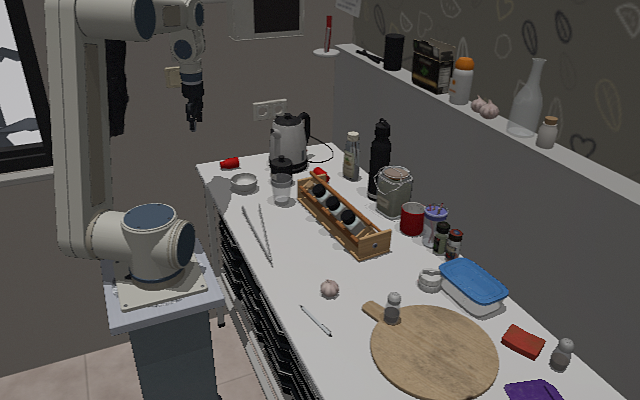

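View pics/top0.png

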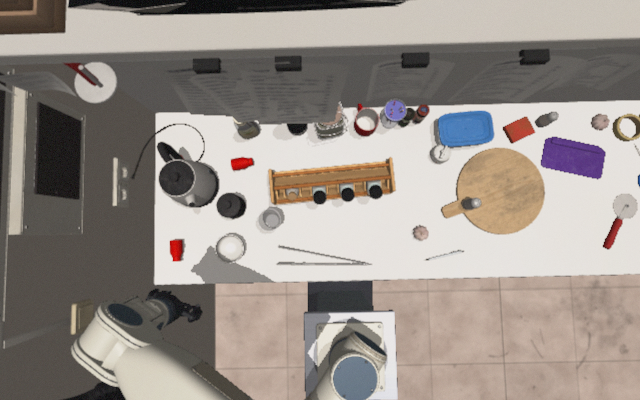

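Side view: rack with black caps near (319,190), (333,202), (348,216), and one red look-alike pair on the table (230,162), (320,175). Top view: caps at (319,197), (348,194), (376,191), with an apparently corked jar in the leftmost bay near (292,192). I enlarge both to check.

Run:
```python
import cv2,numpy as np
a=cv2.imread("pics/top0.png")[150:215,260:400]; a=cv2.resize(a,(784,364),interpolation=cv2.INTER_CUBIC)
b=cv2.imread("pics/side0.png")[165:265,270:400]; b=cv2.resize(b,(780,600),interpolation=cv2.INTER_CUBIC)
cv2.imwrite("pics/topc.png",a);cv2.imwrite("pics/sidec.png",b)
```

```text
(no output)
```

View pics/topc.png

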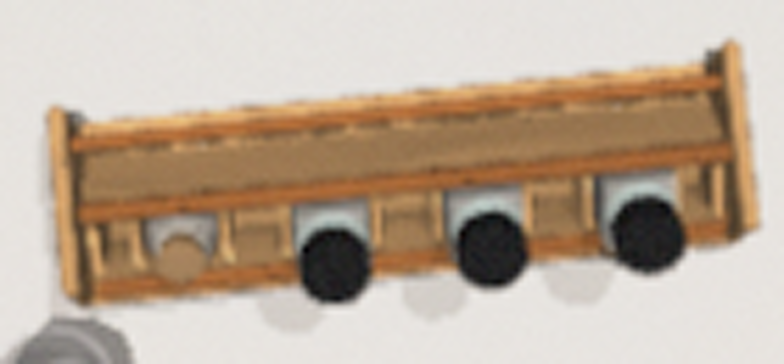

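View pics/sidec.png

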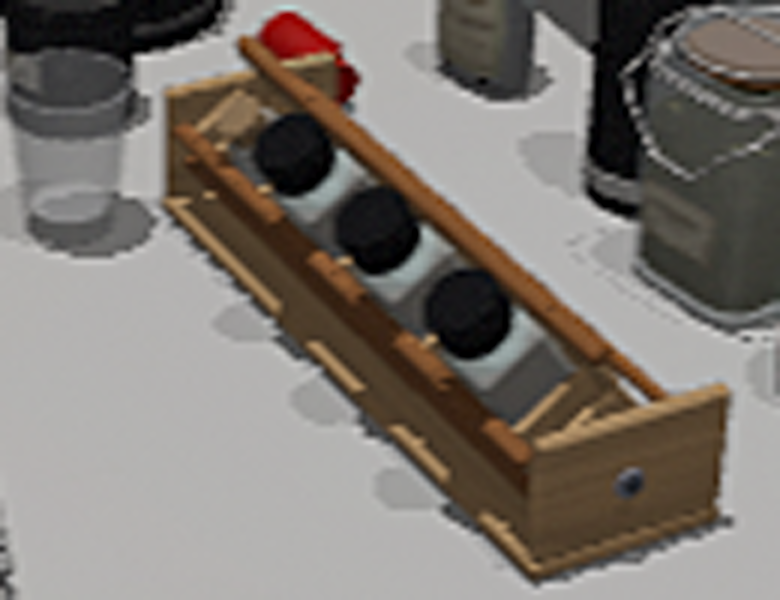

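```bash
cat > h.py <<'E'
import cv2,numpy as np,json
from scipy.spatial.transform import Rotation as R
from scipy.optimize import least_squares
def proj(m,P):
    K=np.array([[m["fx"],0,m["cx"]],[0,m["fy"],m["cy"]],[0,0,1]])
    return cv2.projectPoints(np.atleast_2d(P).astype(float),np.array(m["rvec"],float),np.array(m["tvec"],float),K,None)[0][:,0]
def rack(p,q=0.):   # pose of rack frame at rack joint q; p=(x,y,yaw)
    t=np.deg2rad(35)-q
    return R.from_euler("ZY",[p[2],-t]).as_matrix(), np.array([p[0],p[1],.048])
def pt(p,v,q=0.):
    M,o=rack(p,q); return np.atleast_2d(v)@M.T+o
def pose():return np.array(json.load(open("pose.json")))
def goal(p,v,phi=0.,q=0.,tilt=0.):
    """tool pose: TCP at rack point v, tool z along -rack z, tool y along rack y turned by phi anticlockwise from above"""
    M,o=rack(p,q)
    T=M@R.from_euler("ZX",[phi,np.pi]).as_matrix()@np.diag([-1,-1,1])
    T[:, :]=np.column_stack([np.cross(M@[-np.sin(phi),np.cos(phi),0],-M[:,2]),M@[-np.sin(phi),np.cos(phi),0],-M[:,2]])
    if tilt: T=T@R.from_rotvec([0,tilt,0]).as_matrix()
    return pt(p,v,q)[0],T
def delta(s,g):
    """turn first (units of 2pi), then shift in the turned frame (units 5cm)"""
    A=R.from_rotvec(s["tool_rot"]).as_matrix(); X,T=g
    r=R.from_matrix(A.T@T).as_rotvec()/(2*np.pi); d=T.T@(X-s["tool_pos"])/.05
    return np.round(r,4),np.round(np.linalg.norm(r)*360/10.7,1),np.round(d,3)
E
python3 - <<'E'
from h import *
from plant import arm
cams={n:arm.camera_model(n) for n in("side","top")}
obs={}
for n in cams:
    im=cv2.imread(f"pics/{n}0.png"); g=im.max(2)
    c0={"side":[(319,190),(333,203),(348,217)],"top":[(319.5,197),(347.5,194.5),(376,191.5)]}[n]
    c1=[]
    for c in c0:
        m=np.zeros_like(g);cv2.circle(m,tuple(int(round(v)) for v in c),9,255,-1)
        w=((g<60)&(m>0)); k,l,s,ce=cv2.connectedComponentsWithStats(w.astype(np.uint8))
        i=1+np.argmax(s[1:,4]); c1.append(ce[i]); print(n,c,ce[i].round(1),s[i])
    obs[n]=np.array(c1)
a=np.linspace(0,2*np.pi,40)
def cen(m,p,y):
    P=[[.021*np.cos(t),y+.021*np.sin(t),z] for t in a for z in(.081,.107)]
    h=cv2.convexHull(proj(m,pt(p,P)).astype(np.float32)); M=cv2.moments(h); return [M["m10"]/M["m00"],M["m01"]/M["m00"]]
Y=[.046,-.046,-.138]
f=lambda p:np.concatenate([(np.array([cen(cams[n],p,y) for y in Y])-obs[n]).ravel() for n in cams])
r=least_squares(f,[.5,0,0],diff_step=1e-4,x_scale=[.1,.1,.1])
print(r.x,r.fun.reshape(2,3,2).round(2))
for n in cams:
    q=least_squares(lambda p:f(p).reshape(2,6)[list(cams).index(n)],r.x,diff_step=1e-4); print(n,"alone",q.x)
json.dump(r.x.tolist(),open("pose.json","w")); p=r.x
print("caps",pt(p,[[0,y,.094] for y in Y]).round(4).tolist(),"cork",pt(p,[0,.138,.067]).round(3))
for n in cams: print(n,"rail ends",proj(cams[n],pt(p,[[.031,.194,.066],[.031,-.194,.066],[-.037,.19,.048],[-.037,-.19,.048]])).round(1).tolist(),"bolt",proj(cams[n],pt(p,[0,-.205,0])).round(1))
s=arm.sense()
for y in Y: print(y,delta(s,goal(p,[0,y,.18])))
E
```

```text
side (319, 190) [318.6 189.9] [311 182  18  16 156]
side (333, 203) [332.1 202.7] [325 196  16  15 172]
side (348, 217) [347.5 216.6] [340 209  16  16 182]
top (319.5, 197) [319.2 196.9] [314 191  12  13 123]
top (347.5, 194.5) [347.3 194.1] [342 188  12  13 124]
top (376, 191.5) [375.1 191.4] [369 185  13  13 123]
[0.60419623 0.04918075 0.07040072] [[[-0.14 -0.41]
  [ 0.23 -0.5 ]
  [-0.01 -0.53]]

 [[ 0.14  0.04]
  [ 0.14  0.13]
  [ 0.39  0.18]]]
side alone [0.60298937 0.04637077 0.06703297]
top alone [0.60445535 0.05004538 0.07325701]
caps [[0.5472, 0.0913, 0.125], [0.5536, -0.0005, 0.125], [0.5601, -0.0923, 0.125]] cork [[0.556 0.184 0.103]]
side rail ends [[308.8, 170.1], [368.9, 223.1], [297.8, 186.5], [354.3, 241.1]] bolt [[372.6 243.6]]
top rail ends [[273.4, 188.8], [390.9, 177.6], [277.7, 203.6], [388.5, 193.1]] bolt [[390.1 176.7]]
0.046 (array([-0.0257, -0.0949, -0.0816]), np.float64(4.3), array([-3.279, -8.444,  3.171]))
-0.046 (array([-0.0257, -0.0949, -0.0816]), np.float64(4.3), array([ -3.279, -10.284,   3.171]))
-0.138 (array([-0.0257, -0.0949, -0.0816]), np.float64(4.3), array([ -3.279, -12.124,   3.171]))
```

Only one corked jar stands in the rack, in the leftmost bay: top crop (185,258), side crop (235,115). The red jars outside the rack are look-alikes. The fit matches the caps to within 0.5 px, and the projected rail ends fall on the visible rail. Next I compute the first approach.

```bash
cat >> h.py <<'E'
def delta0(s,g):
    """shift first in the present frame, then turn"""
    A=R.from_rotvec(s["tool_rot"]).as_matrix(); X,T=g
    r=R.from_matrix(A.T@T).as_rotvec()/(2*np.pi); return np.round(A.T@(X-s["tool_pos"])/.05,3),np.round(r,4),np.round(np.linalg.norm(r)*360/10.7,1)
E
python3 - <<'E'
from h import *
from plant import arm
s=arm.sense();p=pose()
print(delta0(s,goal(p,[0,.046,.18],.75)),goal(p,[0,.046,.18])[0])
E
```

```text
(array([-8.152, -5.015,  0.717]), array([ 0.0115, -0.1034, -0.1969]), np.float64(7.5)) [0.49797246 0.08780437 0.19544737]
```

{"fn": "apply_moves", "kwargs": {
  "series": [-0.679,-0.418,0.06,0,0,0,0,-0.679,-0.418,0.06,0,0,0,0,-0.679,-0.418,0.06,0,0,0,0,-0.679,-0.418,0.06,0,0,0,0,-0.679,-0.418,0.06,0,0,0,0,-0.679,-0.418,0.06,0,0,0,0,-0.679,-0.418,0.06,0,0,0,0,-0.679,-0.418,0.06,0,0,0,0,-0.679,-0.418,0.06,0,0,0,0,-0.679,-0.418,0.06,0,0,0,0,-0.679,-0.418,0.06,0,0,0,0,-0.679,-0.418,0.06,0,0,0,0,0.0,0,0,0.0014,-0.0129,-0.0246,0,0.0,0,0,0.0014,-0.0129,-0.0246,0,0.0,0,0,0.0014,-0.0129,-0.0246,0,0.0,0,0,0.0014,-0.0129,-0.0246,0,0.0,0,0,0.0014,-0.0129,-0.0246,0,0.0,0,0,0.0014,-0.0129,-0.0246,0,0.0,0,0,0.0014,-0.0129,-0.0246,0,0.0,0,0,0.0014,-0.0129,-0.0246,0]
}}

```text
time_s: 3.4
tool_pos: [0.4975, 0.0882, 0.1956]
tool_rot: [-1.024, 2.336, -0.268]
wrist_force: [0.6, -0.1, 0.1]
width: 0.0853
grasp_force: 0.0
```

```bash
cat > st.py <<'E'
import sys
from h import *
from plant import arm
s=arm.sense();p=pose();M,o=rack(p)
y,z,phi=map(float,sys.argv[1:4]); x=float(sys.argv[4]) if len(sys.argv)>4 else 0.
T=R.from_rotvec(s["tool_rot"]).as_matrix()
print("t",s["time_s"],"rackpos",(M.T@(s["tool_pos"]-o)).round(4),"F rack",(M.T@s["wrist_force"]).round(2),"M rack",(M.T@s["ft_torque"]).round(3),"w",round(s["width"],4),"g",round(s["grasp_force"],1))
print("j",s["joints"].round(3)); print("turn,rows,then shift",delta(s,goal(p,[x,y,z],phi)))
E
python3 st.py .046 .074 .75
```

```text
t 3.4 rackpos [-0.0003  0.0464  0.1804] F rack [ 0.59 -0.1  -0.28] M rack [0.007 0.53  0.008] w 0.0853 g 0.0
j [-0.025 -0.148 -0.705  0.403  0.057 -0.833]
turn,rows,then shift (array([0.0001, 0.0005, 0.0008]), np.float64(0.0), array([ 1.000e-03, -9.000e-03,  2.128e+00]))
```

{"fn": "apply_moves", "kwargs": {
  "series": [0,0,0.532,0,0,0,0,0,0,0.532,0,0,0,0,0,0,0.532,0,0,0,0,0,0,0.532,0,0,0,0,0,0,0,0,0,0,160,0,0,0,0,0,0,255,0,0,0,0,0,0,255,0,0,0,0,0,0,255,0,0,0,0,0,0,255]
}}

```text
time_s: 4.53
tool_pos: [0.5583, 0.0924, 0.1089]
tool_rot: [-1.018, 2.341, -0.266]
wrist_force: [-6.8, 0.8, 6.2]
width: 0.0397
grasp_force: 60.1
```

```bash
python3 st.py .046 .074 .75
python3 - <<'E'
from plant import arm
import cv2
cv2.imwrite("pics/side1.png",cv2.resize(arm.get_image("side")[130:260,260:430],(765,585),interpolation=cv2.INTER_CUBIC))
E
```

```text
t 4.525 rackpos [-0.0001  0.0464  0.0745] F rack [-1.97  1.27  8.9 ] M rack [0.19  0.895 0.055] w 0.0397 g 60.1
j [-0.009  0.072 -0.768  0.121  0.047 -0.814]
turn,rows,then shift (array([ 0.0002,  0.0002, -0.0001]), np.float64(0.0), array([ 0.004, -0.007,  0.009]))
```

View pics/side1.png

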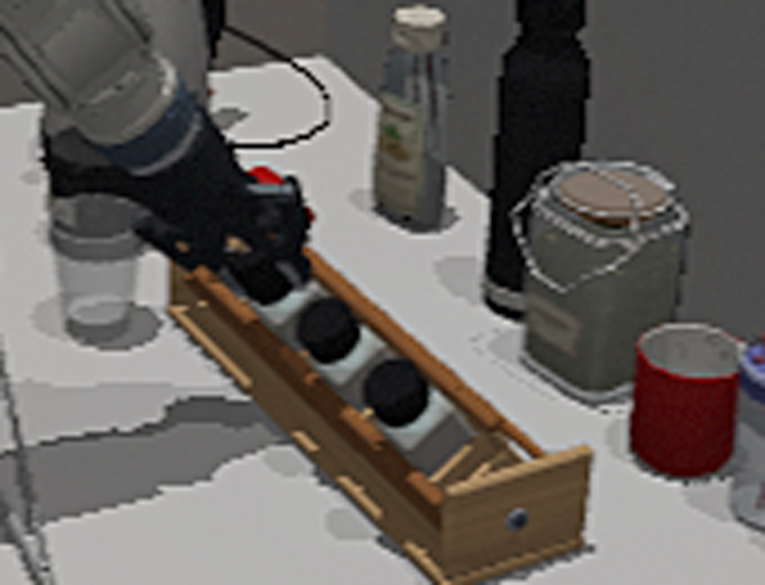

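The gripper sits squarely on the left black cap (crop ~(265,275)), and the neighbouring caps at (328,330) and (397,390) are clear. Now I try it clockwise.

{"fn": "apply_moves", "kwargs": {
  "series": [0,0,0,0,0,0.029,255,0,0,0,0,0,0.029,255,0,0,0,0,0,0,255]
}}

```text
time_s: 4.95
tool_pos: [0.5583, 0.0922, 0.109]
tool_rot: [-0.569, 2.47, -0.123]
wrist_force: [-7.3, -0.1, 6.6]
width: 0.0401
grasp_force: 60.1
```

```bash
python3 st.py .046 .074 -.75
```

```text
t 4.95 rackpos [-0.      0.0461  0.0745] F rack [-2.17  0.44  9.62] M rack [-0.154  0.939 -0.014] w 0.0401 g 60.1
j [-0.009  0.072 -0.768  0.121  0.046 -0.447]
turn,rows,then shift (array([ 1.000e-04, -0.000e+00,  1.802e-01]), np.float64(6.1), array([-0.003, -0.001,  0.009]))
```

{"fn": "apply_moves", "kwargs": {
  "series": [0,0,0.01,0,0,0.029,255,0,0,0.01,0,0,0.029,255]
}}

```text
time_s: 5.2
tool_pos: [0.5587, 0.0921, 0.1087]
tool_rot: [-0.108, 2.528, 0.022]
wrist_force: [-20.3, -1.7, 21.4]
width: 0.0395
grasp_force: 61.7
```

```bash
python3 st.py .046 .074 -.75
```

```text
t 5.2 rackpos [0.0002 0.046  0.074 ] F rack [-4.42 -0.27 29.18] M rack [-0.621  1.461  0.073] w 0.0395 g 61.7
j [-0.009  0.073 -0.768  0.119  0.046 -0.08 ]
turn,rows,then shift (array([1.000e-04, 1.000e-04, 1.217e-01]), np.float64(4.1), array([ 0.003, -0.002,  0.001]))
```

{"fn": "apply_moves", "kwargs": {
  "series": [0,0,0,0,0,0.029,255,0,0,0,0,0,0.015,255]
}}

```text
time_s: 5.45
tool_pos: [0.559, 0.092, 0.109]
tool_rot: [0.239, 2.523, 0.132]
wrist_force: [-14.0, -1.8, 16.8]
width: 0.0396
grasp_force: 61.2
```

```bash
python3 st.py .046 .074 -.75
```

```text
t 5.45 rackpos [0.0005 0.0459 0.0741] F rack [-1.9  -0.79 21.85] M rack [-0.701  1.34   1.375] w 0.0396 g 61.2
j [-0.009  0.073 -0.768  0.119  0.046  0.195]
turn,rows,then shift (array([0.0001, 0.0002, 0.0781]), np.float64(2.6), array([ 0.009, -0.006,  0.002]))
```

Cap 1 turned freely for about 0.8 rad and then ran up to 1.4 N m against its stop, so it was loose and is now tight. I release it, rise and turn the wrist back.

{"fn": "apply_moves", "kwargs": {
  "series": [0,0,0,0,0,0,0,0,0,0,0,0,0,0,0,0,0,0,0,0,0,0,0,-0.45,0,0,0,0,0,0,-0.45,0,0,0,0,0,0,-0.45,0,0,0,0,0,0,0,0,0,-0.027,0,0,0,0,0,0,-0.027,0,0,0,0,0,0,-0.027,0,0,0,0,0,0,-0.027,0,0,0,0,0,0,-0.027,0,0,0,0,0,0,-0.027,0]
}}

```text
time_s: 6.95
tool_pos: [0.5206, 0.0894, 0.1625]
tool_rot: [-1.04, 2.334, -0.273]
wrist_force: [0.6, -0.1, -0.3]
width: 0.0855
grasp_force: 0.0
```

```bash
python3 st.py -.046 .074 .75
```

```text
t 6.95 rackpos [-0.0003  0.046   0.14  ] F rack [ 0.32 -0.18 -0.61] M rack [-0.028  0.475  0.004] w 0.0855 g 0.0
j [-0.018 -0.067 -0.734  0.296  0.052 -0.84 ]
turn,rows,then shift (array([ 0.0003, -0.    ,  0.0028]), np.float64(0.1), array([ 1.25 , -1.352,  1.319]))
```

{"fn": "apply_moves", "kwargs": {
  "series": [0,0,0,0,0,0.0028,0,0.417,-0.451,0,0,0,0,0,0.417,-0.451,0,0,0,0,0,0.417,-0.451,0,0,0,0,0,0,0,0,0,0,0,0,0,0,0.43,0,0,0,0,0,0,0.43,0,0,0,0,0,0,0.43,0,0,0,0,0,0,0,0,0,0,160,0,0,0,0,0,0,255,0,0,0,0,0,0,255,0,0,0,0,0,0,255,0,0,0,0,0,0,255]
}}

```text
time_s: 8.57
tool_pos: [0.5634, 0.0005, 0.1102]
tool_rot: [-1.011, 2.343, -0.264]
wrist_force: [-6.0, 1.5, 5.0]
width: 0.0395
grasp_force: 59.9
```

```bash
python3 st.py -.046 .074 .75
```

```text
t 8.575 rackpos [-0.0004 -0.0457  0.0762] F rack [-1.92  1.94  7.45] M rack [ 0.433  0.876 -0.006] w 0.0395 g 59.9
j [-0.243  0.067 -0.765  0.152  0.179 -1.004]
turn,rows,then shift (array([ 0.0002,  0.0001, -0.001 ]), np.float64(0.0), array([-0.002, -0.011,  0.045]))
```

{"fn": "apply_moves", "kwargs": {
  "series": [0,0,0,0,0,0.029,255,0,0,0,0,0,0.029,255]
}}

```text
time_s: 8.82
tool_pos: [0.5632, 0.0008, 0.1096]
tool_rot: [-0.56, 2.473, -0.118]
wrist_force: [-0.3, 0.3, 1.0]
width: 0.0396
grasp_force: 61.1
```

```bash
python3 st.py -.046 .074 -.75
```

```text
t 8.825 rackpos [-0.001  -0.0453  0.0759] F rack [0.34 0.33 0.98] M rack [-0.165  0.209  0.111] w 0.0396 g 61.1
j [-0.243  0.068 -0.765  0.152  0.18  -0.634]
turn,rows,then shift (array([ 0.0003, -0.0003,  0.179 ]), np.float64(6.0), array([-0.023,  0.004,  0.038]))
```

{"fn": "apply_moves", "kwargs": {
  "series": [0,0,0,0,0,0.029,255,0,0,0,0,0,0.029,255]
}}

```text
time_s: 9.07
tool_pos: [0.5633, 0.0006, 0.1097]
tool_rot: [-0.102, 2.53, 0.026]
wrist_force: [-4.5, 1.3, 3.0]
width: 0.0392
grasp_force: 62.4
```

```bash
python3 st.py -.046 .074 -.75
```

```text
t 9.075 rackpos [-0.0009 -0.0456  0.0759] F rack [-1.88  1.63  5.03] M rack [0.412 0.609 0.08 ] w 0.0392 g 62.4
j [-0.243  0.068 -0.765  0.152  0.179 -0.269]
turn,rows,then shift (array([ 0.0002, -0.0003,  0.1209]), np.float64(4.1), array([-0.019,  0.006,  0.038]))
```

{"fn": "apply_moves", "kwargs": {
  "series": [0,0,0,0,0,0.029,255,0,0,0,0,0,0.015,255]
}}

```text
time_s: 9.32
tool_pos: [0.5633, 0.0008, 0.1097]
tool_rot: [0.245, 2.525, 0.136]
wrist_force: [-7.3, -1.2, 6.3]
width: 0.0397
grasp_force: 63.7
```

```bash
python3 st.py -.046 .074 -.75
```

```text
t 9.325 rackpos [-0.0008 -0.0454  0.0759] F rack [-2.39 -0.67  9.38] M rack [-0.607  1.049 -0.027] w 0.0397 g 63.7
j [-0.243  0.068 -0.765  0.152  0.179  0.005]
turn,rows,then shift (array([ 0.0002, -0.0003,  0.0773]), np.float64(2.6), array([-0.02 ,  0.003,  0.038]))
```

{"fn": "apply_moves", "kwargs": {
  "series": [0,0,0,0,0,0.025,255,0,0,0,0,0,0.01,255]
}}

```text
time_s: 9.57
tool_pos: [0.5637, 0.0004, 0.1103]
tool_rot: [0.522, 2.491, 0.221]
wrist_force: [-3.3, 1.9, 4.7]
width: 0.0394
grasp_force: 62.2
```

```bash
python3 st.py -.046 .074 -.75
```

```text
t 9.575 rackpos [-0.0002 -0.0458  0.0761] F rack [0.09 2.14 5.63] M rack [0.366 0.566 0.074] w 0.0394 g 62.2
j [-0.243  0.067 -0.764  0.152  0.179  0.224]
turn,rows,then shift (array([ 0.0002, -0.0001,  0.0423]), np.float64(1.4), array([-0.005, -0.   ,  0.042]))
```

{"fn": "apply_moves", "kwargs": {
  "series": [0,0,0,0,0,0.015,255,0,0,0,0,0,0.01,255]
}}

```text
time_s: 9.82
tool_pos: [0.5636, 0.0005, 0.1101]
tool_rot: [0.718, 2.452, 0.282]
wrist_force: [-2.5, 1.8, 1.3]
width: 0.0398
grasp_force: 62.0
```

```bash
python3 st.py -.046 .074 -.75
```

```text
t 9.825 rackpos [-0.0003 -0.0457  0.076 ] F rack [-1.15  2.01  2.45] M rack [0.439 0.546 0.144] w 0.0398 g 62.0
j [-0.243  0.067 -0.765  0.152  0.179  0.381]
turn,rows,then shift (array([ 0.0001, -0.0002,  0.0175]), np.float64(0.6), array([-0.008,  0.001,  0.041]))
```

{"fn": "apply_moves", "kwargs": {
  "series": [0,0,0,0,0,0.015,255,0,0,0,0,0,0.01,255]
}}

```text
time_s: 10.07
tool_pos: [0.5635, 0.0005, 0.11]
tool_rot: [0.912, 2.4, 0.342]
wrist_force: [-3.7, 2.2, 4.9]
width: 0.0396
grasp_force: 62.7
```

```bash
python3 st.py -.046 .074 -.75
```

```text
t 10.075 rackpos [-0.0005 -0.0457  0.076 ] F rack [-0.06  2.45  6.03] M rack [0.408 0.633 0.097] w 0.0396 g 62.7
j [-0.243  0.067 -0.765  0.152  0.179  0.538]
turn,rows,then shift (array([ 0.0001, -0.0002, -0.0075]), np.float64(0.3), array([-0.011,  0.001,  0.041]))
```

{"fn": "apply_moves", "kwargs": {
  "series": [0,0,0,0,0,0.015,255,0,0,0,0,0,0.01,255]
}}

```text
time_s: 10.32
tool_pos: [0.5636, 0.0005, 0.1101]
tool_rot: [1.103, 2.333, 0.4]
wrist_force: [-2.3, 2.2, 1.7]
width: 0.0394
grasp_force: 62.4
```

```bash
python3 st.py -.046 .074 -.75
```

```text
t 10.325 rackpos [-0.0003 -0.0457  0.0761] F rack [-0.77  2.31  2.57] M rack [0.382 0.449 0.058] w 0.0394 g 62.4
j [-0.243  0.067 -0.765  0.152  0.179  0.695]
turn,rows,then shift (array([ 0.0001, -0.0002, -0.0325]), np.float64(1.1), array([-0.009,  0.001,  0.041]))
```

Run:
```python
from plant import arm
import cv2
a=cv2.resize(arm.get_image("side")[165:260,285:400],(690,570),interpolation=cv2.INTER_CUBIC)
cv2.imwrite("pics/side2.png",a)
```

```text
(no output)
```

View pics/side2.png

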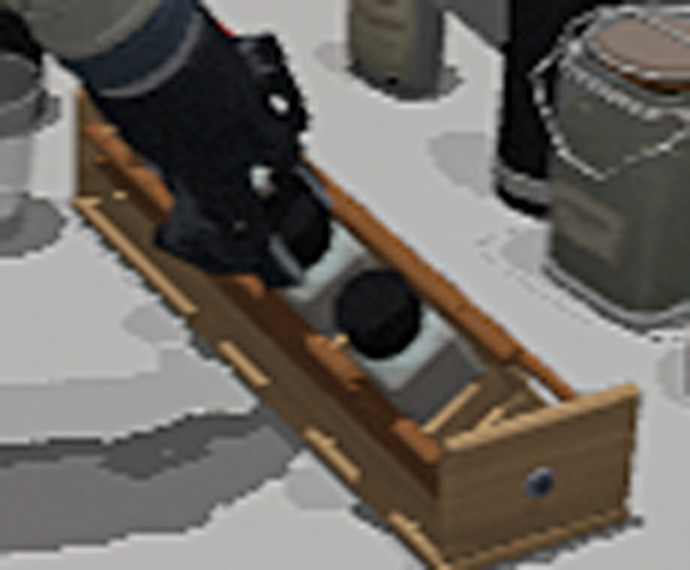

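The jar under the gripper, cap at (300,225), still sits square in its bay. But it has turned 1.7 rad with only 0.1 N m, more than a loose cap allows, so I test it by pulling.

{"fn": "apply_moves", "kwargs": {
  "series": [0,0,-0.02,0,0,0,255,0,0,0,0,0,0,255]
}}

```text
time_s: 10.62
tool_pos: [0.5633, 0.0002, 0.1105]
tool_rot: [1.1, 2.335, 0.399]
wrist_force: [1.4, 1.2, -1.9]
width: 0.0394
grasp_force: 62.0
```

```bash
python3 st.py -.046 .074 -.75
```

```text
t 10.625 rackpos [-0.0004 -0.0459  0.0766] F rack [ 0.15  1.07 -2.39] M rack [0.484 0.367 0.051] w 0.0394 g 62.0
j [-0.244  0.066 -0.764  0.154  0.179  0.691]
turn,rows,then shift (array([ 0.0001, -0.0002, -0.032 ]), np.float64(1.1), array([-0.007,  0.005,  0.052]))
```

{"fn": "apply_moves", "kwargs": {
  "series": [0,0,-0.03,0,0,0,255,0,0,0,0,0,0,255]
}}

```text
time_s: 10.88
tool_pos: [0.5625, 0.0002, 0.1117]
tool_rot: [1.101, 2.335, 0.399]
wrist_force: [4.0, 2.4, -3.0]
width: 0.0394
grasp_force: 61.9
```

```bash
python3 st.py -.046 .074 -.75
```

```text
t 10.875 rackpos [-0.0004 -0.046   0.078 ] F rack [ 1.69  2.14 -4.82] M rack [0.59  0.115 0.062] w 0.0394 g 61.9
j [-0.244  0.063 -0.763  0.158  0.18   0.691]
turn,rows,then shift (array([ 0.    , -0.0002, -0.0322]), np.float64(1.1), array([-0.006,  0.004,  0.08 ]))
```

The pull takes the jar along within about 1 mm at 4 N, which suggests it is tight. To be sure, I set it down, regrip with the wrist turned back and try it again in fine steps.

{"fn": "apply_moves", "kwargs": {
  "series": [0,0,0.05,0,0,0,255,0,0,0,0,0,0,0,0,0,0,0,0,0,0,0,0,0,0,0,0,0,0,0,0,0,0,-0.029,0,0,0,0,0,0,-0.029,0,0,0,0,0,0,-0.029,0,0,0,0,0,0,-0.029,0,0,0,0,0,0,-0.029,0,0,0,0,0,0,-0.029,0,0,0,0,0,0,-0.029,0,0,0,0.03,0,0,0,0,0,0,0,0,0,0,160,0,0,0,0,0,0,255,0,0,0,0,0,0,255,0,0,0,0,0,0,255,0,0,0,0,0,0,255]
}}

```text
time_s: 13.0
tool_pos: [0.5645, 0.0004, 0.1084]
tool_rot: [-0.495, 2.486, -0.099]
wrist_force: [-4.4, 1.4, 5.1]
width: 0.0396
grasp_force: 59.8
```

```bash
python3 st.py -.046 .074 -.75
```

```text
t 13.0 rackpos [-0.0006 -0.0459  0.0741] F rack [-0.6   1.67  6.64] M rack [ 0.23   0.75  -0.073] w 0.0396 g 59.8
j [-0.242  0.072 -0.765  0.148  0.179 -0.582]
turn,rows,then shift (array([ 0.0002, -0.0002,  0.1707]), np.float64(5.7), array([-0.01 ,  0.005,  0.003]))
```

{"fn": "apply_moves", "kwargs": {
  "series": [0,0,0,0,0,0.015,255,0,0,0,0,0,0,255]
}}

```text
time_s: 13.25
tool_pos: [0.5652, 0.0009, 0.1089]
tool_rot: [-0.38, 2.503, -0.061]
wrist_force: [-1.5, 4.1, 5.7]
width: 0.0398
grasp_force: 59.9
```

```bash
python3 st.py -.046 .074 -.75
```

```text
t 13.25 rackpos [ 0.0003 -0.0454  0.0741] F rack [2.29 4.22 5.31] M rack [0.944 0.108 0.498] w 0.0398 g 59.9
j [-0.242  0.072 -0.764  0.147  0.18  -0.489]
turn,rows,then shift (array([ 0.0004, -0.    ,  0.156 ]), np.float64(5.2), array([-0.004, -0.012,  0.003]))
```

{"fn": "apply_moves", "kwargs": {
  "series": [0,0,0,0,0,0.02,255,0,0,0,0,0,0,255]
}}

```text
time_s: 13.5
tool_pos: [0.5637, 0.001, 0.1077]
tool_rot: [-0.222, 2.524, -0.01]
wrist_force: [-5.9, 3.4, 5.4]
width: 0.0396
grasp_force: 60.5
```

```bash
python3 st.py -.046 .074 -.75
```

```text
t 13.5 rackpos [-0.0016 -0.0452  0.074 ] F rack [-1.58  3.79  7.65] M rack [0.975 1.067 0.491] w 0.0396 g 60.5
j [-0.242  0.072 -0.766  0.148  0.179 -0.363]
turn,rows,then shift (array([ 0.0002, -0.0005,  0.1359]), np.float64(4.6), array([-0.034,  0.011, -0.   ]))
```

{"fn": "apply_moves", "kwargs": {
  "series": [0,0,0,0,0,0.02,255,0,0,0,0,0,0,255]
}}

```text
time_s: 13.75
tool_pos: [0.5642, 0.0004, 0.1079]
tool_rot: [-0.063, 2.532, 0.038]
wrist_force: [-4.7, 2.1, 2.8]
width: 0.0396
grasp_force: 61.2
```

```bash
python3 st.py -.046 .074 -.75
```

```text
t 13.75 rackpos [-0.0011 -0.0459  0.0739] F rack [-2.1   2.4   4.87] M rack [0.223 0.881 0.022] w 0.0396 g 61.2
j [-0.242  0.072 -0.766  0.148  0.178 -0.239]
turn,rows,then shift (array([ 1.000e-04, -4.000e-04,  1.161e-01]), np.float64(3.9), array([-0.018,  0.013, -0.002]))
```

{"fn": "apply_moves", "kwargs": {
  "series": [0,0,0,0,0,0.028,255,0,0,0,0,0,0,255]
}}

```text
time_s: 14.0
tool_pos: [0.5642, 0.0016, 0.1077]
tool_rot: [0.158, 2.531, 0.112]
wrist_force: [-2.9, 7.2, 0.6]
width: 0.0394
grasp_force: 61.6
```

```bash
python3 st.py -.046 .074 -.75
```

```text
t 14.0 rackpos [-0.0012 -0.0446  0.0737] F rack [-1.65  7.37  1.86] M rack [1.904 0.459 0.053] w 0.0394 g 61.6
j [-0.242  0.072 -0.766  0.148  0.181 -0.063]
turn,rows,then shift (array([ 0.0005, -0.0006,  0.0881]), np.float64(3.0), array([-0.036, -0.003, -0.005]))
```

{"fn": "apply_moves", "kwargs": {
  "series": [0,0,-0.01,0,0,0,255,0,0,0,0,0,0,255]
}}

```text
time_s: 14.25
tool_pos: [0.5639, 0.0016, 0.108]
tool_rot: [0.155, 2.532, 0.111]
wrist_force: [-0.2, 7.7, -1.7]
width: 0.0394
grasp_force: 61.3
```

```bash
python3 st.py -.046 .074 -.75|head -1
```

```text
t 14.25 rackpos [-0.0012 -0.0446  0.0741] F rack [-0.71  7.74 -1.63] M rack [1.837 0.395 0.071] w 0.0394 g 61.3
```

{"fn": "apply_moves", "kwargs": {
  "series": [0,0,-0.01,0,0,0,255,0,0,0,0,0,0,255]
}}

```text
time_s: 14.5
tool_pos: [0.5637, 0.0016, 0.1083]
tool_rot: [0.155, 2.532, 0.111]
wrist_force: [1.8, 7.5, -3.9]
width: 0.0396
grasp_force: 61.1
```

```bash
python3 st.py -.046 .074 -.75|head -1
```

```text
t 14.5 rackpos [-0.0013 -0.0446  0.0745] F rack [-0.33  7.39 -4.55] M rack [1.867 0.326 0.146] w 0.0396 g 61.1
```

{"fn": "apply_moves", "kwargs": {
  "series": [0,0,-0.02,0,0,0,255,0,0,0,0,0,0,255]
}}

```text
time_s: 14.75
tool_pos: [0.5632, 0.0014, 0.1091]
tool_rot: [0.155, 2.532, 0.111]
wrist_force: [4.7, 6.5, -6.6]
width: 0.0392
grasp_force: 61.2
```

```bash
python3 st.py -.046 .074 -.75|head -1
```

```text
t 14.75 rackpos [-0.0012 -0.0447  0.0754] F rack [ 0.43  6.1  -8.38] M rack [1.746 0.271 0.216] w 0.0392 g 61.2
```

{"fn": "apply_moves", "kwargs": {
  "series": [0,0,-0.03,0,0,0,255,0,0,0,0,0,0,255]
}}

```text
time_s: 15.0
tool_pos: [0.5624, 0.0014, 0.1103]
tool_rot: [0.155, 2.532, 0.111]
wrist_force: [4.2, 6.8, -6.2]
width: 0.0396
grasp_force: 61.3
```

```bash
python3 st.py -.046 .074 -.75|head -1
```

```text
t 15.0 rackpos [-0.0012 -0.0447  0.0769] F rack [ 0.27  6.47 -7.79] M rack [1.784 0.298 0.221] w 0.0396 g 61.3
```

Tight: the jar comes up at once. Now the third cap.

{"fn": "apply_moves", "kwargs": {
  "series": [0,0,0.06,0,0,0,255,0,0,0,0,0,0,0,0,0,0,0,0,0,0,0,0,0,0,0,0,0,0,0,-0.45,0,0,0,0,0,0,-0.45,0,0,0,0,0,0,-0.45,0,0,0,0,0,0,0,0,0,-0.0255,0,0,0,0,0,0,-0.0255,0,0,0,0,0,0,-0.0255,0,0,0,0,0,0,-0.0255,0,0,0,0,0,0,-0.0255,0,0,0,0,0,0,-0.0255,0,0,0,0,0,0,0,0]
}}

```text
time_s: 16.75
tool_pos: [0.5258, -0.0027, 0.1641]
tool_rot: [-1.033, 2.336, -0.272]
wrist_force: [-0.6, 0.4, -0.0]
width: 0.0856
grasp_force: 0.0
```

```bash
python3 st.py -.138 .074 .75
```

```text
t 16.75 rackpos [-0.0004 -0.0462  0.1421] F rack [-0.47  0.47  0.31] M rack [-0.066  0.475 -0.03 ] w 0.0856 g 0.0
j [-0.277 -0.072 -0.729  0.333  0.197 -1.051]
turn,rows,then shift (array([ 0.0002, -0.    ,  0.0019]), np.float64(0.1), array([ 1.245, -1.349,  1.362]))
```

{"fn": "apply_moves", "kwargs": {
  "series": [0,0,0,0,0,0.0019,0,0.415,-0.45,0,0,0,0,0,0.415,-0.45,0,0,0,0,0,0.415,-0.45,0,0,0,0,0,0,0,0,0,0,0,0,0,0,0.45,0,0,0,0,0,0,0.45,0,0,0,0,0,0,0.45,0,0,0,0,0,0,0,0,0,0,160,0,0,0,0,0,0,255,0,0,0,0,0,0,255,0,0,0,0,0,0,255,0,0,0,0,0,0,255]
}}

```text
time_s: 18.38
tool_pos: [0.571, -0.0911, 0.1096]
tool_rot: [-1.019, 2.34, -0.267]
wrist_force: [-6.4, 1.3, 6.4]
width: 0.0394
grasp_force: 60.0
```

```bash
python3 st.py -.138 .074 .75
```

```text
t 18.375 rackpos [ 0.0002 -0.1376  0.0751] F rack [-1.47  1.71  8.89] M rack [0.364 0.843 0.049] w 0.0394 g 60.0
j [-0.454  0.103 -0.716  0.207  0.292 -1.193]
turn,rows,then shift (array([0.0002, 0.0001, 0.0001]), np.float64(0.0), array([ 0.008, -0.004,  0.023]))
```

{"fn": "apply_moves", "kwargs": {
  "series": [0,0,-0.02,0,0,0,255,0,0,0,0,0,0,255]
}}

```text
time_s: 18.62
tool_pos: [0.5707, -0.0913, 0.11]
tool_rot: [-1.02, 2.341, -0.267]
wrist_force: [-0.5, 1.6, 0.3]
width: 0.0399
grasp_force: 60.2
```

```bash
python3 st.py -.138 .074 .75|head -1
```

```text
t 18.625 rackpos [ 0.     -0.1378  0.0756] F rack [-0.2   1.59  0.48] M rack [0.288 0.667 0.03 ] w 0.0399 g 60.2
```

{"fn": "apply_moves", "kwargs": {
  "series": [0,0,-0.02,0,0,0,255,0,0,0,0,0,0,255]
}}

```text
time_s: 18.88
tool_pos: [0.5702, -0.0914, 0.1106]
tool_rot: [-1.02, 2.341, -0.267]
wrist_force: [-1.9, 1.5, -1.6]
width: 0.0391
grasp_force: 60.2
```

```bash
python3 st.py -.138 .074 .75|head -1
```

```text
t 18.875 rackpos [ 0.     -0.1378  0.0764] F rack [-2.4   1.62 -0.25] M rack [0.204 0.564 0.035] w 0.0391 g 60.2
```

The third cap lifts alone with no load, so it is loose. I lower it and turn it.

{"fn": "apply_moves", "kwargs": {
  "series": [0,0,0.03,0,0,0,255,0,0,0,0,0,0.029,255,0,0,0,0,0,0.029,255]
}}

```text
time_s: 19.25
tool_pos: [0.5712, -0.0915, 0.1098]
tool_rot: [-0.567, 2.471, -0.123]
wrist_force: [-5.0, -0.5, 6.2]
width: 0.0398
grasp_force: 60.8
```

```bash
python3 st.py -.138 .074 -.75|head -1
```

```text
t 19.25 rackpos [ 0.0003 -0.138   0.0752] F rack [-0.58 -0.15  8.  ] M rack [0.062 0.754 0.076] w 0.0398 g 60.8
```

{"fn": "apply_moves", "kwargs": {
  "series": [0,0,0,0,0,0.029,255,0,0,0,0,0,0.029,255]
}}

```text
time_s: 19.5
tool_pos: [0.5712, -0.0918, 0.1098]
tool_rot: [-0.11, 2.529, 0.021]
wrist_force: [-5.2, -0.6, 5.2]
width: 0.0398
grasp_force: 60.6
```

```bash
python3 st.py -.138 .074 -.75|head -1
```

```text
t 19.5 rackpos [ 0.0004 -0.1383  0.0751] F rack [-1.25 -0.27  7.26] M rack [-0.224  0.765  0.115] w 0.0398 g 60.6
```

{"fn": "apply_moves", "kwargs": {
  "series": [0,0,0,0,0,0.025,255]
}}

```text
time_s: 19.62
tool_pos: [0.5713, -0.0919, 0.1098]
tool_rot: [0.089, 2.532, 0.083]
wrist_force: [-3.4, -1.4, 4.6]
width: 0.0395
grasp_force: 60.5
```

```bash
python3 st.py -.138 .074 -.75|head -1
```

```text
t 19.625 rackpos [ 0.0004 -0.1384  0.0751] F rack [-0.26 -1.14  5.78] M rack [-0.313  0.914  0.135] w 0.0395 g 60.5
```

{"fn": "apply_moves", "kwargs": {
  "series": [0,0,0,0,0,0.025,255]
}}

```text
time_s: 19.75
tool_pos: [0.5712, -0.092, 0.1097]
tool_rot: [0.287, 2.521, 0.145]
wrist_force: [-4.1, -1.0, 4.6]
width: 0.0397
grasp_force: 60.5
```

```bash
python3 st.py -.138 .074 -.75|head -1
```

```text
t 19.75 rackpos [ 0.0003 -0.1385  0.0751] F rack [-0.76 -0.75  6.14] M rack [-0.474  0.987  0.072] w 0.0397 g 60.5
```

{"fn": "apply_moves", "kwargs": {
  "series": [0,0,0,0,0,0.02,255]
}}

```text
time_s: 19.88
tool_pos: [0.5714, -0.0916, 0.1098]
tool_rot: [0.444, 2.503, 0.196]
wrist_force: [-3.5, 0.9, 3.7]
width: 0.0394
grasp_force: 60.4
```

```bash
python3 st.py -.138 .074 -.75
```

```text
t 19.875 rackpos [ 0.0005 -0.1382  0.0751] F rack [-0.72  1.18  4.99] M rack [-0.063  0.814  1.112] w 0.0394 g 60.4
j [-0.454  0.104 -0.715  0.207  0.292 -0.021]
turn,rows,then shift (array([ 0.    , -0.    ,  0.0522]), np.float64(1.8), array([ 0.009, -0.004,  0.022]))
```

{"fn": "apply_moves", "kwargs": {
  "series": [0,0,0,0,0,0.005,255,0,0,-0.02,0,0,0,255,0,0,-0.02,0,0,0,255,0,0,0,0,0,0,255]
}}

```text
time_s: 20.38
tool_pos: [0.57, -0.0911, 0.1108]
tool_rot: [0.477, 2.5, 0.208]
wrist_force: [3.6, 3.4, -3.4]
width: 0.0395
grasp_force: 60.9
```

```bash
python3 st.py -.138 .074 -.75|head -1
```

```text
t 20.375 rackpos [ 0.     -0.1375  0.0767] F rack [ 1.14  3.09 -5.  ] M rack [ 0.825 -0.09   0.07 ] w 0.0395 g 60.9
```

Cap 3 turned freely at 0.1 N m, hit the stop at 1.1 N m, and now lifts the jar, so it is tight. I release it, rise, turn the wrist to bring the finger backs across the rail, and shut the gripper.

{"fn": "apply_moves", "kwargs": {
  "series": [0,0,0.035,0,0,0,255,0,0,0,0,0,0,0,0,0,0,0,0,0,0,0,0,0,0,0,0,0,0,0,-0.45,0,0,0,0,0,0,-0.45,0,0,0,0,0,0,-0.45,0,0,0,0,0,0,0,0,0,0.0285,255,0,0,0,0,0,0.0285,255,0,0,0,0,0,0.0285,255,0,0,0,0,0,0.0285,255,0,0,0,0,0,0.0285,255,0,0,0,0,0,0.0285,255,0,0,0,0,0,0,255]
}}

```text
time_s: 22.12
tool_pos: [0.5323, -0.0942, 0.1648]
tool_rot: [1.761, 1.984, 0.598]
wrist_force: [-0.1, 0.2, 0.4]
width: -0.0001
grasp_force: 0.0
```

```bash
python3 st.py 0 .062 -1.5708 -.004
python3 - <<'E'
from plant import arm
import cv2
a=cv2.resize(arm.get_image("side")[140:270,270:430],(720,585),interpolation=cv2.INTER_CUBIC)
cv2.imwrite("pics/side3.png",a)
E
```

```text
t 22.125 rackpos [-0.     -0.1379  0.1427] F rack [0.21 0.24 0.4 ] M rack [-0.031  0.487 -0.024] w -0.0001 g 0.0
j [-0.507 -0.029 -0.679  0.391  0.318  1.032]
turn,rows,then shift (array([-0.0002, -0.0002,  0.0077]), np.float64(0.3), array([ 2.759, -0.079,  1.613]))
```

View pics/side3.png

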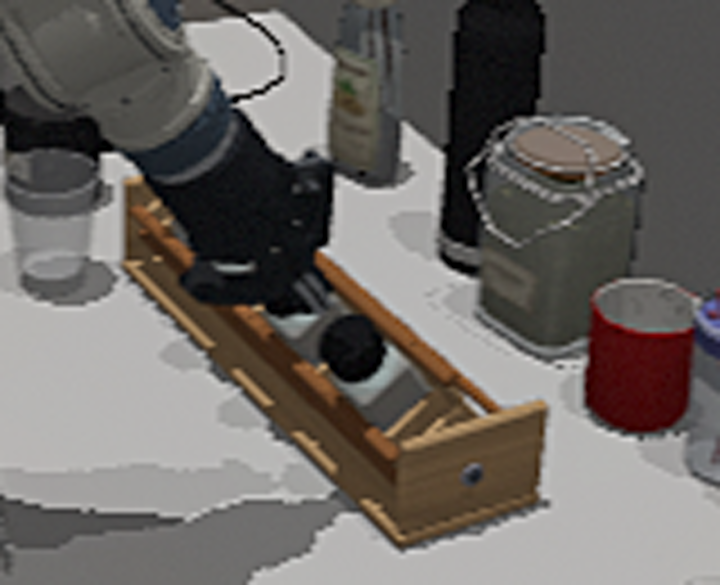

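Both visible jars look square: the right cap is at (352,348) and the rack is still tipped out. The shut fingers are above it. I move to the middle gap and down in front of the rail.

{"fn": "apply_moves", "kwargs": {
  "series": [0,0,0,0,0,0.0077,255,0.69,-0.02,0,0,0,0,255,0.69,-0.02,0,0,0,0,255,0.69,-0.02,0,0,0,0,255,0.69,-0.02,0,0,0,0,255,0,0,0,0,0,0,255,0,0,0.4,0,0,0,255,0,0,0.4,0,0,0,255,0,0,0.4,0,0,0,255,0,0,0.4,0,0,0,255,0,0,0,0,0,0,255]
}}

```text
time_s: 23.55
tool_pos: [0.5651, 0.0459, 0.0959]
tool_rot: [1.814, 1.948, 0.611]
wrist_force: [0.1, 0.7, 0.5]
width: -0.0001
grasp_force: 0.0
```

```bash
python3 st.py 0 .062 -1.5708 .0105
python3 - <<'E'
from h import *
p=pose()
# per-row tool-frame twist for swinging with the rack (2.15 deg per row)
q=.0375;v=[.0105,0,.062]
X0,T0=goal(p,v,-np.pi/2,0);X1,T1=goal(p,v,-np.pi/2,q)
print("turn",R.from_matrix(T0.T@T1).as_rotvec()/(2*np.pi),"shift",T0.T@(X1-X0)/.05, T1.T@(X1-X0)/.05)
E
```

```text
t 23.55 rackpos [-0.0047 -0.0005  0.0618] F rack [0.43 0.72 0.34] M rack [ 0.031  0.517 -0.036] w -0.0001 g 0.0
j [-0.126  0.094 -0.784  0.095  0.113  1.408]
turn,rows,then shift (array([-0.0006, -0.0002,  0.0001]), np.float64(0.0), array([ 0.009,  0.304, -0.005]))
turn [ 5.96831037e-03  1.38777696e-18 -5.17326554e-19] shift [-9.87794090e-17  4.63414634e-02  8.74492726e-03] [-9.90321522e-17  4.66367413e-02  7.00138159e-03]
```

{"fn": "apply_moves", "kwargs": {
  "series": [0,0.1,0,0,0,0,255,0,0.1,0,0,0,0,255,0,0.1,0,0,0,0,255]
}}

```text
time_s: 23.92
tool_pos: [0.5779, 0.0474, 0.1069]
tool_rot: [1.813, 1.945, 0.615]
wrist_force: [-0.4, 0.1, 0.1]
width: 0.0001
grasp_force: 0.0
```

```bash
python3 st.py 0 .062 -1.5708 .0105
```

```text
t 23.925 rackpos [0.0122 0.0001 0.0634] F rack [-0.28  0.12  0.34] M rack [-0.01   0.52  -0.021] w 0.0001 g 0.0
j [-0.119  0.097 -0.745  0.127  0.109  1.416]
turn,rows,then shift (array([ 0.    , -0.0001, -0.0001]), np.float64(0.0), array([-0.002, -0.033,  0.028]))
```

{"fn": "apply_moves", "kwargs": {
  "series": [0,0.047,0.008,0.006,0,0,255,0,0.047,0.008,0.006,0,0,255,0,0.047,0.008,0.006,0,0,255,0,0.047,0.008,0.006,0,0,255]
}}

```text
time_s: 24.42
tool_pos: [0.5852, 0.0482, 0.1093]
tool_rot: [1.905, 2.043, 0.476]
wrist_force: [-4.8, -0.2, -0.0]
width: 0.0003
grasp_force: 2.2
```

```bash
python3 st.py 0 .062 -1.5708 .0105
```

```text
t 24.425 rackpos [0.0196 0.0003 0.0611] F rack [-3.91  0.17  2.72] M rack [-0.106  1.344  0.08 ] w 0.0003 g 2.2
j [-0.099  0.148 -0.572  0.401  0.076  1.419]
turn,rows,then shift (array([-0.0246, -0.0002, -0.0001]), np.float64(0.8), array([-0.006, -0.182, -0.018]))
```

{"fn": "apply_moves", "kwargs": {
  "series": [0,0.047,0.018,0.006,0,0,255,0,0.047,0.018,0.006,0,0,255,0,0.047,0.018,0.006,0,0,255,0,0.047,0.008,0.006,0,0,255,0,0.047,0.008,0.006,0,0,255,0,0.047,0.008,0.006,0,0,255,0,0.047,0.008,0.006,0,0,255,0,0.047,0.008,0.006,0,0,255]
}}

```text
time_s: 25.42
tool_pos: [0.6051, 0.0496, 0.1114]
tool_rot: [2.067, 2.218, 0.175]
wrist_force: [-2.5, 0.3, 0.1]
width: -0.0001
grasp_force: 2.0
```

```bash
python3 st.py 0 .062 -1.5708 .0105
```

```text
t 25.425 rackpos [0.0372 0.0004 0.0514] F rack [-1.98  0.5   1.56] M rack [ 0.029  0.646 -0.037] w -0.0001 g 2.0
j [-0.068  0.318 -0.223  0.876  0.023  1.435]
turn,rows,then shift (array([-0.0724, -0.0002, -0.0001]), np.float64(2.4), array([-0.007, -0.533, -0.212]))
```

{"fn": "apply_moves", "kwargs": {
  "series": [0,0.047,0.008,0.006,0,0,255,0,0.047,0.008,0.006,0,0,255,0,0.047,0.008,0.006,0,0,255,0,0.047,0.008,0.006,0,0,255]
}}

```text
time_s: 25.92
tool_pos: [0.6146, 0.0503, 0.1106]
tool_rot: [2.14, 2.297, 0.007]
wrist_force: [-2.5, -0.4, -0.5]
width: 0.0
grasp_force: 1.2
```

```bash
python3 st.py 0 .062 -1.5708 .0105
```

```text
t 25.925 rackpos [0.0445 0.0004 0.0453] F rack [-2.33 -0.26  1.06] M rack [ 0.072  0.424 -0.023] w 0.0 g 1.2
j [-0.055  0.424 -0.044  1.098  0.002  1.445]
turn,rows,then shift (array([-0.0965, -0.0003, -0.0001]), np.float64(3.2), array([-0.008, -0.679, -0.334]))
```

{"fn": "apply_moves", "kwargs": {
  "series": [0,0.047,0.008,0.006,0,0,255,0,0.047,0.008,0.006,0,0,255,0,0.047,0.008,0.006,0,0,255,0,0.047,0.008,0.006,0,0,255]
}}

```text
time_s: 26.42
tool_pos: [0.6243, 0.0509, 0.1086]
tool_rot: [-2.07, -2.222, 0.16]
wrist_force: [-0.9, 1.5, -0.6]
width: 0.0003
grasp_force: 0.4
```

```bash
python3 st.py 0 .062 -1.5708 .0105
python3 - <<'E'
from h import *
from plant import arm
s=arm.sense();M,o=rack(pose(),.75);print("in home frame",M.T@(s["tool_pos"]-o))
a=cv2.resize(arm.get_image("side")[140:270,270:430],(720,585),interpolation=cv2.INTER_CUBIC)
cv2.imwrite("pics/side4.png",a)
E
```

```text
t 26.425 rackpos [0.0512 0.0003 0.0381] F rack [-0.95  1.55 -0.04] M rack [-0.013 -0.008  0.026] w 0.0003 g 0.4
j [-0.045  0.539  0.139  1.315 -0.015  1.456]
turn,rows,then shift (array([-0.1204, -0.0003, -0.    ]), np.float64(4.0), array([-0.006, -0.815, -0.478]))
in home frame [0.0115264  0.00031605 0.06281055]
```

View pics/side4.png

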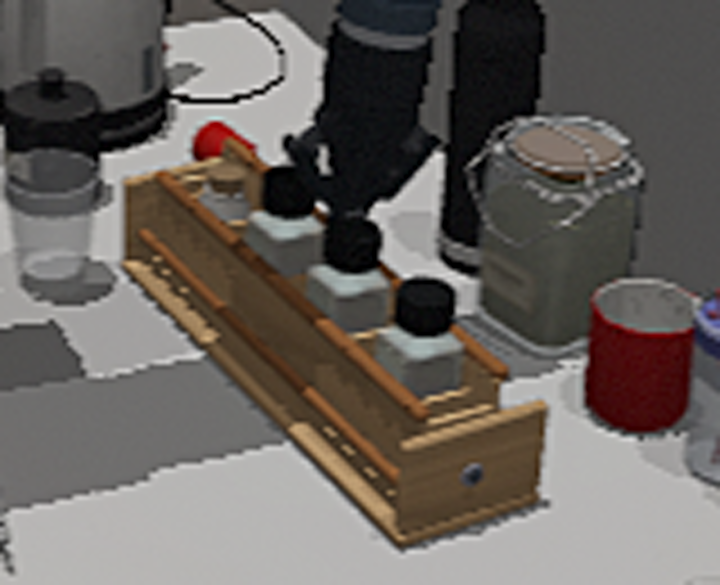

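The rack is almost upright or at home, with all three capped jars and the corked jar (230,180) in their bays. A slight further push confirms the stop.

{"fn": "apply_moves", "kwargs": {
  "series": [0,0.04,0,0,0,0,255,0,0.03,0,0,0,0,255]
}}

```text
time_s: 26.72
tool_pos: [0.6278, 0.0511, 0.1081]
tool_rot: [-2.072, -2.223, 0.158]
wrist_force: [-0.0, -0.2, 0.3]
width: -0.0002
grasp_force: 0.1
```

```bash
cat > e.py <<'E'
from h import *
from plant import arm
s=arm.sense();M,o=rack(pose(),.75);print("home frame",(M.T@(s["tool_pos"]-o)).round(4),"F",(M.T@s["wrist_force"]).round(2))
E
python3 e.py
```

```text
home frame [0.0151 0.0002 0.0628] F [-0.1  -0.25  0.26]
```

{"fn": "apply_moves", "kwargs": {
  "series": [0,0.03,0,0,0,0,255]
}}

```text
time_s: 26.85
tool_pos: [0.6292, 0.0511, 0.108]
tool_rot: [-2.072, -2.223, 0.158]
wrist_force: [0.6, 1.0, -0.4]
width: -0.0001
grasp_force: 0.0
```

```bash
python3 e.py
```

```text
home frame [0.0165 0.0002 0.0629] F [ 0.68  1.01 -0.27]
```

{"fn": "apply_moves", "kwargs": {
  "series": [0,0.03,0,0,0,0,255,0,0.03,0,0,0,0,255]
}}

```text
time_s: 27.1
tool_pos: [0.631, 0.0513, 0.1075]
tool_rot: [-2.07, -2.221, 0.161]
wrist_force: [-9.6, -1.2, 7.0]
width: 0.0002
grasp_force: 5.3
```

```bash
python3 e.py
python3 - <<'E'
from plant import arm
import cv2
a=cv2.resize(arm.get_image("side")[140:270,270:430],(720,585),interpolation=cv2.INTER_CUBIC)
cv2.imwrite("pics/side5.png",a)
E
```

```text
home frame [0.0184 0.0002 0.0626] F [-10.53  -0.5    5.62]
```

View pics/side5.png

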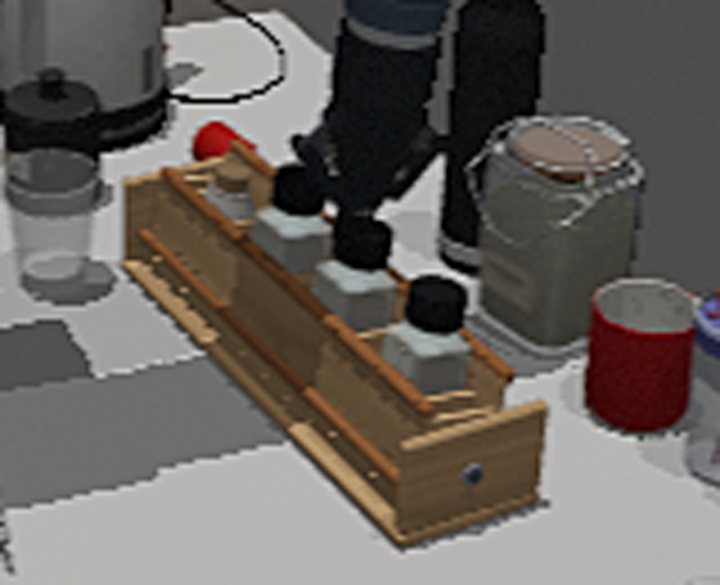

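The rack now leans back with the jars square, cap tops at (437,288), (362,235) and (298,180). Resistance of 10 N shows the rear stop is reached. I back off and rise clear.

{"fn": "apply_moves", "kwargs": {
  "series": [0,-0.07,0,0,0,0,255,0,-0.1,0,0,0,0,255,0,-0.05,0,0,0,0,255,0,0,-0.4,0,0,0,255,0,0,-0.5,0,0,0,255,0,0,-0.5,0,0,0,255,0,0,-0.5,0,0,0,255,0,0,-0.5,0,0,0,255,0,0,0,0,0,0,255,0,0,0,0,0,0,255]
}}

```text
time_s: 28.4
tool_pos: [0.6383, 0.0516, 0.2267]
tool_rot: [-2.071, -2.222, 0.16]
wrist_force: [-0.6, 0.5, 0.3]
width: 0.0
grasp_force: 0.0
```

```bash
python3 e.py
python3 - <<'E'
from h import *
from plant import arm
p=pose()
im=arm.get_image("side"); m=arm.camera_model("side")
for q in(.6,.69,.75): print(q,proj(m,pt(p,[[.031,-.194,.066],[-.037,-.19,.048]]+[[0,y,.106] for y in(.046,-.046,-.138)],q)).round(1).tolist())
cv2.imwrite("pics/side6.png",cv2.resize(im[165:250,285:400],(805//1-5,591),interpolation=cv2.INTER_CUBIC))
E
```

```text
home frame [0.009  0.     0.1817] F [-0.59  0.54  0.21]
0.6 [[380.6, 221.2], [360.6, 231.3], [332.6, 178.4], [347.0, 190.6], [362.7, 203.9]]
0.69 [[382.1, 221.6], [362.0, 230.0], [335.1, 177.9], [349.6, 190.1], [365.3, 203.2]]
0.75 [[383.0, 221.9], [362.9, 229.2], [336.7, 177.7], [351.2, 189.8], [367.0, 203.0]]
```

View pics/side6.png

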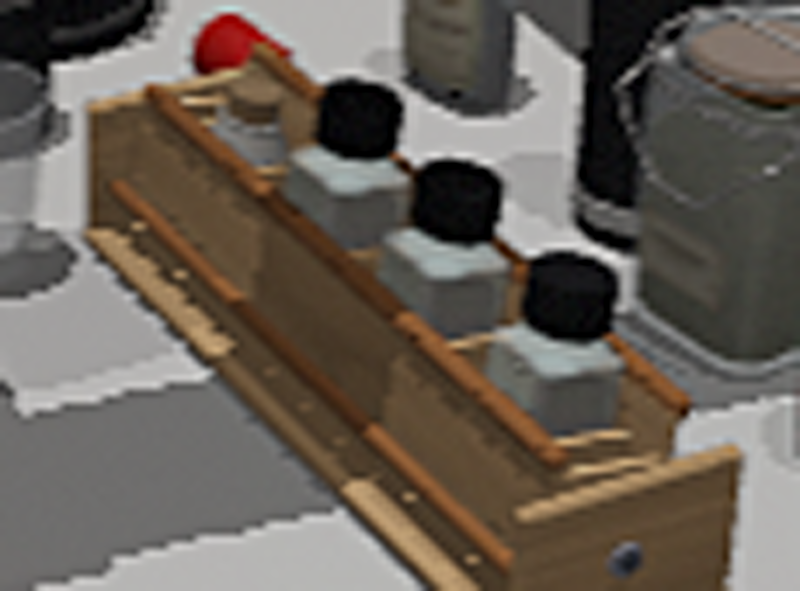

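The rack is home: the rail end at (383.9,223.2) matches the prediction for 0.75 rad. All jars sit down in their bays and the arm is clear, so I hand in.

```bash
python3 -c "
from plant import arm
print(arm.close_job())"
```

```text
the job is handed in; nothing more can be done
None
```

Job handed in; no verdict came back. The two loose caps (bays +46 and −138 mm) are screwed tight, the third lifted its jar at once under a pull after being turned (most likely tight from the start), and the rack rests home with all jars in their bays.

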